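# Park the kitchen things on their matching cork pads

### The arm

A 6-joint arm with a two-finger parallel gripper is mounted at the origin on a cart in front of the work surface, level with it; the furniture and walls round the work are solid. World frame = base frame: x ahead of the robot, y to its left, z up, the work surface at z = 0. Lengths are in m, angles in degrees, forces in N, time in s.
With the tool pointing down it reaches from about 0.3 to 0.85 m from the base axis. Payload 5.4 kg.
Tool frame: the origin (TCP) lies between the finger pads; the fingertips stand 8 mm ahead of it and the grasp point (between the pads) lies 11 mm behind it; z points along the fingers, y is the line along which they close (so a half turn about z gives the same grasp; the last joint's range is limited). The gripper opens to 85 mm and grips with 20 to 120 N. Pads are 22 mm wide; open, the fingers measure 114 mm over their backs; the gripper's body (76 mm by 85 mm) begins 54 mm behind the grasp point. The pads swing forward as they close: fully open they stand 13 mm farther back than shut.
Start: joints at [-87.21, 9.076, 91.501, -0, 79.423, -12.038], TCP at [0.147, -0.556, 0.239] pointing down, gripper open.
Joint ranges: [-166.64, 166.64], [-54.1, 131.32], [10.49, 154.53], [-73.88, 253.88], [9.74, 151.15], [-171.62, 171.62]. Speed limits (degrees/s): [147.25, 147.25, 180, 180, 180, 180].

### API

Orientations are given as a 3x3 rotation matrix whose columns are the frame's x, y, z axes.
In Python, from rig import robot gives the robot as it stands. Calls block until the motion is done:
- robot.reach(position, orientation): joint-space move of the TCP to a pose.
- robot.servo_line(position, rot=None, feed=0.15, stop_force=None): straight line of the TCP; rot=None keeps the orientation; feed is the mean speed in m/s. With stop_force (N) it stops when the force on the tool has changed by that much, and returns True; else False.
- robot.goto_joints(angles): joint-space move.
- robot.release() and robot.close_gripper(): open the fingers fully, or close them until they stop; the grip force is fixed at half the most.
- robot.wait(seconds).
- robot.ik(position, orientation): joint angles nearest the present ones, or None.
- robot.capture(name): name is "scene" or "top" or "wrist"; returns a dict with "image" (400x640x3 uint8, red, green, blue), "mtx" (3x3 intrinsics, pixels), "rvec" (rotation vector, rad) and "tvec" (3), from world to camera coordinates, as OpenCV has them. Camera axes: x right, y down, z forward; pixel columns grow to the right and rows downward; lengths in m; the calibration is good to about 2 mm. A picture is of the moment at which its call begins. There is no depth.
A pose or a line that the arm cannot do raises robot.Unreachable and nothing moves.
- robot.close_job(): hands the job in; it is judged then, once.
Readings, each from a call of its own:
- robot.read_time_s(): time.
- robot.read_qpos(): joint angles.
- robot.read_qd(): joint speeds.
- robot.read_joint_torque(): joint torques, N m.
- robot.read_ee_pos(): TCP position.
- robot.read_orientation(): TCP orientation.
- robot.read_wrist_force(): force on the tool from outside, world axes, zero at the start.
- robot.read_wrist_torque(): the same for the moment, N m.
- robot.read_grip_width(): finger opening in m.
- robot.read_finger_force(): force on a finger pad.
Only numpy, scipy, OpenCV 4.12 (cv2) and the standard library are available. Lean on these libraries where they do the work, as an engineer would, in place of code of your own. Each camera call takes 0.05 s, during which the arm holds its last target. There are 200 camera calls.

### The job

Put the four loose kitchen things away on the cork pads: the white spice tin, the grey timer, the black match tin and the teaspoon each go upright on the pad that shows their own silhouette, lying squarely on it, the spoon with its bowl on the silhouette's bowl. Leave the cake fork and the china bowl at the back where they are.

Things in the scene. Friction and masses are not known exactly. Their poses are not given: they have to be found in the camera images.
- spice_tin: Loose white round spice tin, 62 mm across, 25 mm high, lid shut (the lid is fixed). Origin: centre of its underside, z up.
- timer: Loose dark grey round wind-up timer with a small red mark on top, 60 mm across, 25 mm high (the cap does not turn). Origin: centre of its underside, z up.
- match_tin: Loose black rectangular tin with a shut, fixed lid; 50 mm along its x, 54 mm along its y, 21 mm high. Origin: centre of its underside, z up. On its pad it may lie in any of the four square orientations.
- teaspoon: Loose teaspoon lying flat, 137 mm long along its x (steel bowl at +x, black handle at -x), 27 mm wide at the bowl, 12 mm high. Grip it across its y near the middle. Origin: under the middle of its length, z up.
- spice_pad: Target of the spice tin: round cork pad, 80 mm across, 4 mm thick, flat top, with an inlaid white disc. Fixed; its origin is the centre of its underside on the worktop, z up. 
- timer_pad: Target of the timer: round cork pad, 80 mm across, 4 mm thick, flat top, with an inlaid grey disc that has white ticks and a red dot. Fixed; its origin is the centre of its underside on the worktop, z up. The timer may have any heading on it.
- tin_pad: Target of the match tin: square cork pad, 74 x 74 mm, 4 mm thick, flat top, with an inlaid black square parallel to its edges. Fixed; its origin is the centre of its underside on the worktop, z up. 
- spoon_pad: Target of the teaspoon: fixed cork strip, 146 mm along its x, 44 mm along y, 4 mm thick, flat top, with an inlaid spoon silhouette (flat black; oval bowl towards +x, handle towards -x). Origin on the worktop under the oval, not the strip's centre: that centre, where the middle of the spoon belongs, is at x = -45 mm in its frame; the spoon's x must point along the strip's +x.
- cake_fork: Bystander, to be left alone: a loose cake fork lying flat amid the things and the pads, 145 mm long along its x, 20 mm wide, 11 mm high. Origin: under the middle of its length.
- bowl: Bystander, to be left alone: a loose cream bowl with red dots behind the pads, 150 mm across, 61 mm high. Origin: centre of its underside.
Not all that is in view belongs to the job. Leave any green look-alike of the timer alone.

How it is judged:
By the outcome, as a careful person would: the job done as asked, in the order asked, and still so for the second after the job is handed in, with the robot touching nothing.
It also fails if it takes over 88 s, if anything falls off the work surface, if the arm or the gripper's body presses on something with over 40 N, if the wrist force passes 120 N, or if a joint passes its speed limit or range.

## Working session

There is one attempt and no reset: what is moved stays moved. The work goes in short steps, each a Python script; the robot and the scene stay as the last script left them, time stands still between calls to the robot, and variables do not carry over. Pictures are saved under pics/ and viewed, at most 14 in all, crops included, and the job is handed in when it is done.

```bash
ls; mkdir -p pics
python3 - <<'E'
from rig import robot
import cv2,pickle
d={}
for n in("scene","top"):
    c=robot.capture(n);d[n]=c
    cv2.imwrite(f"pics/{n}0.png",c["image"][:,:,::-1])
    print(n,c["mtx"].tolist(),c["rvec"],c["tvec"])
pickle.dump(d,open("c0.pkl","wb"))
E
```

```text
pics
scene [[381.5500058403621, 0.0, 321.3219880963751], [0.0, 381.5500058403621, 198.07606876288222], [0.0, 0.0, 1.0]] [ 0.62476232 -2.50201415  1.34605349] [0.50498396 0.17217003 0.79641231]
top [[513.5260449432332, 0.0, 325.7093162627013], [0.0, 513.5260449432332, 200.98855958214747], [0.0, 0.0, 1.0]] [ 2.16463972 -2.10977116  0.16571857] [0.00444935 0.5827088  1.43654264]
```

View pics/top0.png

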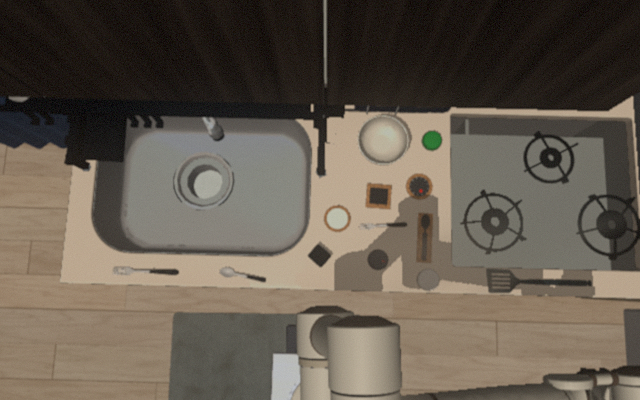

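View pics/scene0.png

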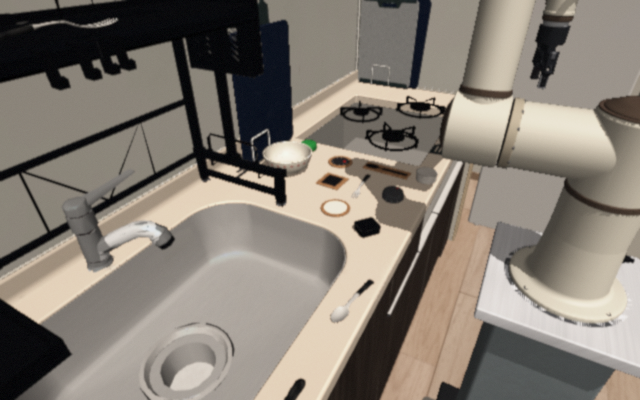

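```bash
cat > h.py <<'E'
import numpy as np,cv2
def ray(c,uv,z):
    R,_=cv2.Rodrigues(np.array(c["rvec"],float)); t=np.array(c["tvec"],float).ravel()
    o=-R.T@t; n=cv2.undistortPoints(np.array(uv,float).reshape(-1,1,2),c["mtx"],None)[:,0]
    d=np.c_[n,np.ones(len(n))]@R
    return o+d*((z-o[2])/d[:,2])[:,None]
def proj(c,p):
    return cv2.projectPoints(np.array(p,float).reshape(-1,1,3),np.array(c["rvec"],float),np.array(c["tvec"],float),c["mtx"],None)[0][:,0]
E
python3 - <<'E'
import pickle,cv2,numpy as np
from h import *
d=pickle.load(open("c0.pkl","rb"));c=d["top"];im=c["image"][:,:,::-1]
g=(255*(im/255.)**.6).astype('uint8')
a=cv2.resize(g[165:295,300:460],None,fx=3.6,fy=3.6,interpolation=cv2.INTER_CUBIC)
b=cv2.resize(g[255:290,100:280],None,fx=3.2,fy=3.2,interpolation=cv2.INTER_CUBIC)
o=np.zeros((590,580,3),'uint8');o[:a.shape[0],:a.shape[1]]=a;o[472:472+b.shape[0],:b.shape[1]]=b[:118]
cv2.imwrite("pics/crop0.png",o)
for n,uv,z in[("spice",(428,279),.025),("timer",(377,259),.025),("match",(319,254),.021),("spoon",(243,273),.006),("left",(145,270),.006),("spicepad",(337,218),.004),("tinpad",(379,195),.004),("timerpad",(419,186),.004),("spoonpad",(425,237),.004),("fork",(383,225),.006),("bowl",(384,138),.05),("edge",(250,285),0),("sinkfront",(250,253),0),("hoblip",(451,250),0)]:
    print(n,ray(c,[uv],z)[0].round(3))
E
```

```text
spice [ 0.367 -0.279  0.025]
timer [ 0.421 -0.132  0.025]
match [0.431 0.035 0.021]
spoon [0.371 0.254 0.006]
left [0.372 0.539 0.006]
spicepad [ 0.539 -0.015  0.004]
tinpad [ 0.611 -0.138  0.004]
timerpad [ 0.642 -0.257  0.004]
spoonpad [ 0.49  -0.275  0.004]
fork [ 0.522 -0.151  0.006]
bowl [ 0.773 -0.147  0.05 ]
edge [0.337 0.233 0.   ]
sinkfront [0.43  0.238 0.   ]
hoblip [ 0.454 -0.351  0.   ]
```

View pics/crop0.png

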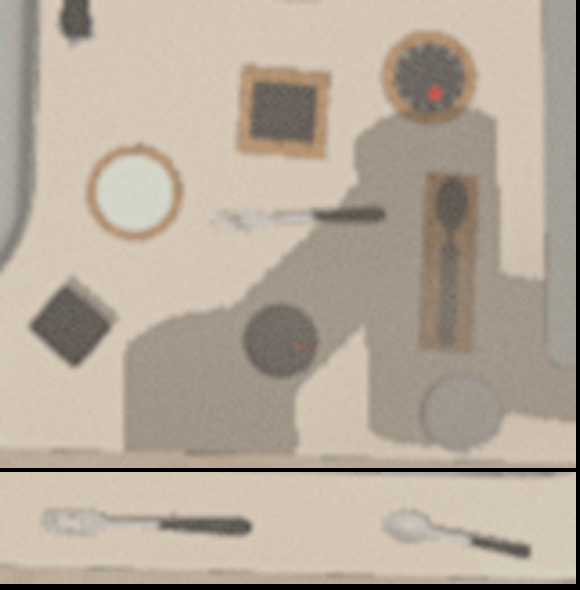

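Candidates (top view): there are two discs that could be the white tin, (428,279), a plain disc, and (337,218), which has a cork rim and so is the pad. The timer could be (377,259), dark with a red mark; the others are the pad at (419,186) and the green one at (432,140). The match tin is (319,254) and the tin pad (379,195). The teaspoon is (243,273), the only one with an oval bowl. (145,270) is a fork-like decoy and (383,225) is the cake fork. The close crop confirms these choices, and the spoon pad's bowl is at the far end. Next I'll hover and measure with the wrist camera.

Run:
```python
from rig import robot
import numpy as np,cv2,pickle
D=np.array([[1,0,0],[0,-1,0],[0,0,-1.]])
print(robot.read_orientation().round(2))
robot.reach([.42,-.17,.36],D)
w=robot.capture("wrist");t=robot.capture("top")
pickle.dump(dict(wrist=w,top=t),open("c1.pkl","wb"))
cv2.imwrite("pics/w1.png",w["image"][:,:,::-1]);print(robot.read_qpos(),robot.read_time_s())
cv2.imwrite("pics/t1.png",t["image"][:,:,::-1])
```

```text
[[ 0.97  0.26 -0.  ]
 [ 0.26 -0.97  0.  ]
 [ 0.   -0.   -1.  ]]
[-3.74614527e+01 -1.25452390e+01  9.92150070e+01 -9.42283175e-03
  9.33703508e+01  5.26106508e+01] 1.975
```

View pics/w1.png

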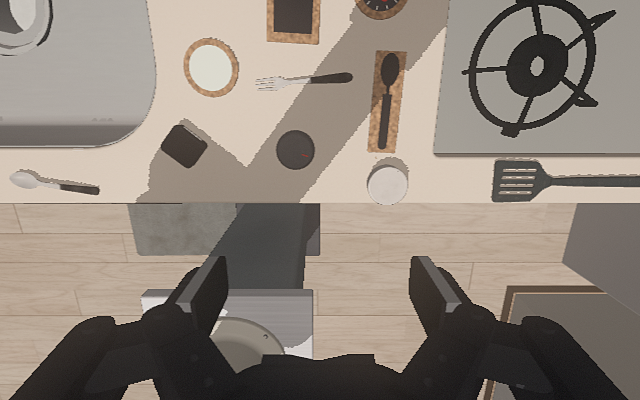

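Wrist view: spice tin (388,185), timer (295,150), match tin (184,146), spoon (54,183, bowl to the left), spice pad (211,68), spoon pad (387,100, bowl at the far end). The other two pads are cut off at the top edge, so I'll take one more view farther ahead and measure with masks.

```bash
cat >> h.py <<'E'
def masks(im):
    f=cv2.GaussianBlur(im,(3,3),0).astype(float); r=(f[...,0]-f[...,2])/(f[...,0]+1)
    return dict(cork=r>.4, dark=f.max(2)<75, pale=(r<.12)&(f.max(2)>75))
def comp(m,uv,rad=None):
    """contour of the mask component nearest the pixel"""
    m=m.astype('uint8')*255
    cs,_=cv2.findContours(m,cv2.RETR_EXTERNAL,cv2.CHAIN_APPROX_NONE)
    cs=[k for k in cs if cv2.contourArea(k)>60]
    return max(cs,key=lambda k:cv2.pointPolygonTest(k,tuple(map(float,uv)),True))
def meas(c,kind,uv,z):
    k=comp(masks(c["image"])[kind],uv)[:,0]; P=ray(c,k,z)[:,:2]
    (x,y),(a,b),th=cv2.minAreaRect((P*1000).astype(np.float32))
    return np.array([x,y])/1000,(a,b),th,P
E
python3 - <<'E'
from rig import robot
import numpy as np,cv2,pickle
from h import *
D=np.array([[1,0,0],[0,-1,0],[0,0,-1.]])
robot.reach([.5,-.17,.38],D)
w2=robot.capture("wrist"); pickle.dump(w2,open("c2.pkl","wb"))
cv2.imwrite("pics/w2.png",w2["image"][:,:,::-1])
w1=pickle.load(open("c1.pkl","rb"))["wrist"]
L=[("cork",(.539,-.015),.004,"spicepad"),("cork",(.611,-.138),.004,"tinpad"),("cork",(.642,-.257),.004,"timerpad"),("cork",(.49,-.275),.004,"spoonpad"),("pale",(.367,-.279),.025,"spice"),("dark",(.421,-.132),.025,"timer"),("dark",(.431,.035),.021,"match"),("pale",(.373,.279),.006,"spoonbowl"),("dark",(.366,.21),.006,"handle")]
for c in(w1,w2):
  for kind,xy,z,n in L:
    try:
        uv=proj(c,[*xy,z])[0]
        m=meas(c,kind,uv,z); print(n,uv.round(),m[0].round(4),np.round(m[1],1),round(m[2],1))
    except Exception as e: print(n,e)
E
```

```text
spicepad [210.  69.] [ 0.6154 -0.2566] [67.  21.8] 90.0
tinpad [294.  13.] [ 0.6154 -0.2566] [67.  21.8] 90.0
timerpad [381. -13.] [ 0.6154 -0.2566] [67.  21.8] 90.0
spoonpad [387. 104.] [ 0.6154 -0.2566] [67.  21.8] 90.0
spice [387. 187.] [ 0.3689 -0.2791] [59.5 61.1] 0.0
timer [292. 152.] [ 0.2554 -0.1475] [ 18.9 140.1] 80.9
match [181. 145.] [0.4301 0.0314] [53.3 49.7] 49.8
spoonbowl [ 38. 180.] [0.3733 0.2862] [26.5 77.9] 0.0
handle [ 82. 184.] [0.428  0.0379] [55.  51.3] 49.8
spicepad max() iterable argument is empty
tinpad max() iterable argument is empty
timerpad max() iterable argument is empty
spoonpad max() iterable argument is empty
spice [382. 230.] [ 0.3695 -0.2792] [58.6 61.5] 0.1
timer [294. 199.] [ 0.2597 -0.1409] [ 11.3 132.1] 83.8
match [193. 192.] [0.4314 0.0316] [50.8 50.5] 50.4
spoonbowl [ 60. 222.] [0.3723 0.2857] [26.3 78.2] 0.1
handle [101. 225.] [0.4269 0.0377] [52.3 52.1] 50.4
```

View pics/w2.png

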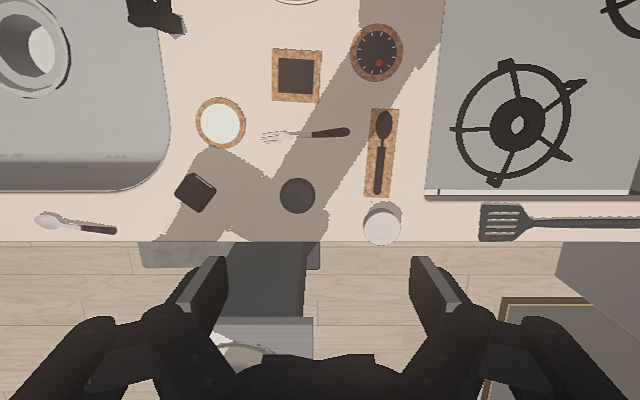

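View w2 shows everything whole: timer pad (376,52), tin pad (297,75), spice pad (220,123), spoon pad (381,152), timer (297,195), spoon (75,224). The cork and dark thresholds need tuning.

Run:
```python
import pickle
from h import *
import h
w=pickle.load(open("c2.pkl","rb"));im=w["image"]
for n,(u,v) in dict(cork=(199,123),corksh=(372,185),corksh2=(395,30),beige=(250,170),beigesh=(300,165),timer=(290,195),handle=(95,229),match=(195,190),spoon=(45,220)).items(): print(n,im[v-1:v+2,u-1:u+2].mean((0,1)).round())
def masks(im):
    f=cv2.GaussianBlur(im,(3,3),0).astype(float); r=(f[...,0]-f[...,2])/(f[...,0]+1)
    return dict(cork=(r>.28)&(f.max(2)>60), dark=f.max(2)<88, pale=(r<.1)&(f.max(2)>100))
h.masks=masks
L=[("cork",(.539,-.015),.004,"spicepad"),("cork",(.611,-.138),.004,"tinpad"),("cork",(.642,-.257),.004,"timerpad"),("cork",(.49,-.275),.004,"spoonpad"),("dark",(.421,-.132),.025,"timer"),("dark",(.431,.035),.021,"match"),("pale",(.373,.279),.006,"spoonbowl"),("dark",(.366,.21),.006,"handle"),("dark",(.52,-.28),.004,"oval"),("dark",(.611,-.138),.004,"black sq")]
for kind,xy,z,n in L:
    uv=proj(w,[*xy,z])[0]
    m=meas(w,kind,uv,z); print(n,uv.round(),m[0].round(4),np.round(m[1],1),round(m[2],1))
m=masks(im);cv2.imwrite("pics/m2.png",np.dstack([m[k]*255 for k in("cork","dark","pale")]).astype('uint8')[:260])
```

```text
cork [183. 151. 123.]
corksh [176. 139. 108.]
corksh2 [146. 128. 111.]
beige [158. 144. 131.]
beigesh [158. 144. 131.]
timer [79. 72. 68.]
handle [92. 83. 76.]
match [69. 60. 54.]
spoon [201. 193. 185.]
spicepad [220. 124.] [ 0.541  -0.0153] [77.1 78. ] 42.7
tinpad [296.  76.] [ 0.6109 -0.1368] [72.1 73.4] 87.3
timerpad [376.  54.] [ 0.643  -0.2572] [77.6 78.4] 45.0
spoonpad [382. 155.] [ 0.4912 -0.2727] [ 43.1 144.7] 87.8
timer [294. 199.] [ 0.4272 -0.137 ] [55.1 57.7] 45.1
match [193. 192.] [0.4316 0.0315] [51.7 52.8] 50.7
spoonbowl [ 60. 222.] [0.3732 0.2852] [24.4 75.6] 0.1
handle [101. 225.] [0.3564 0.2019] [ 9.6 31.3] 0.1
oval [386. 137.] [ 0.4927 -0.276 ] [134.2  23.9] 1.5
black sq [296.  76.] [ 0.6109 -0.137 ] [48.6 45.7] 87.1
```

View pics/m2.png

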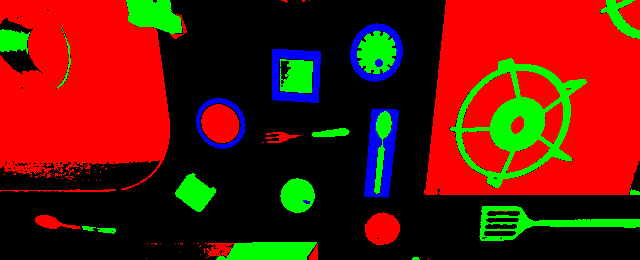

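```bash
cat >> h.py <<'E'
def masks(im):
    f=cv2.GaussianBlur(im,(3,3),0).astype(float); r=(f[...,0]-f[...,2])/(f[...,0]+1)
    return dict(cork=(r>.28)&(f.max(2)>60), dark=f.max(2)<88, pale=(r<.1)&(f.max(2)>100))
def down(deg):
    "tool down, closing line (tool y) at deg from world -y"
    a=np.radians(deg);c,s=np.cos(a),np.sin(a)
    return np.array([[c,s,0],[s,-c,0],[0,0,-1.]])
def pick(robot,xy,deg,z,h=.11):
    R=down(deg)
    robot.reach([*xy,h],R); hit=robot.servo_line([*xy,z],feed=.12,stop_force=15)
    robot.close_gripper()
    print("pick",hit,robot.read_ee_pos().round(4),"w",round(robot.read_grip_width(),4),"f",robot.read_finger_force(),"t",robot.read_time_s())
    robot.servo_line([*xy,h],feed=.15)
    print("lifted w",round(robot.read_grip_width(),4))
def place(robot,xy,deg,z,h=.11):
    robot.reach([*xy,h],down(deg)); robot.servo_line([*xy,z+.015],feed=.15)
    hit=robot.servo_line([*xy,z-.002],feed=.03,stop_force=4)
    print("place",hit,robot.read_ee_pos().round(4),"w",round(robot.read_grip_width(),4))
    robot.release(); robot.servo_line([*xy,h],feed=.15); print("t",robot.read_time_s())
E
python3 - <<'E'
from rig import robot
import pickle
from h import *
w1=pickle.load(open("c1.pkl","rb"))["wrist"]
print(meas(w1,"dark",(295,150),.025)[:3])
pick(robot,(.3695,-.2792),0,.008)
place(robot,(.541,-.0153),0,.012)
E
```

```text
(array([ 0.42485733, -0.13663106]), (54.17219543457031, 55.50569534301758), 89.71646881103516)
pick False [ 0.3702 -0.2803  0.0093] w 0.0583 f 63.91750870097894 t 5.0417
lifted w 0.0584
place True [ 0.5412 -0.0153  0.0134] w 0.0584
t 9.45
```

Run:
```python
from rig import robot
from h import *
pick(robot,(.4255,-.1368),0,.008)
place(robot,(.643,-.2572),0,.012)
robot.reach([.45,-.1,.34],down(0))
w=robot.capture("wrist");cv2.imwrite("pics/w3.png",w["image"][:,:,::-1])
import pickle;pickle.dump(w,open("c3.pkl","wb"))
for kind,xy,z,n in[("cork",(.541,-.0153),.004,"spicepad"),("cork",(.643,-.257),.004,"timerpad"),("pale",(.541,-.0153),.029,"spice"),("dark",(.643,-.257),.029,"timer"),("dark",(.431,.0315),.021,"match")]:
    m=meas(w,kind,proj(w,[*xy,z])[0],z); print(n,m[0].round(4),np.round(m[1],1),round(m[2],1))
```

```text
pick False [ 0.4262 -0.1372  0.0093] w 0.0551 f 62.874110270349775 t 11.5583
lifted w 0.0548
place True [ 0.6431 -0.2573  0.0133] w 0.0553
t 15.7667
spicepad [ 0.5406 -0.015 ] [76.2 77.9] 0.0
timerpad [ 0.6273 -0.2567] [47.3 78.8] 0.0
spice [ 0.5397 -0.0162] [58.3 59.3] 0.0
timer [ 0.6255 -0.2521] [37.8 62.9] 0.0
match [0.4305 0.0326] [51.7 50.7] 50.9
```

View pics/w3.png

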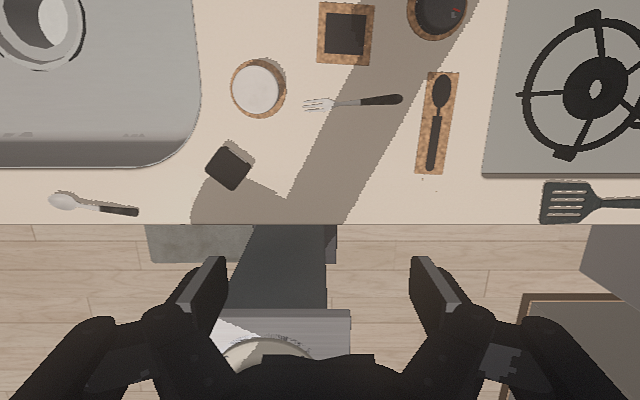

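w3: the spice tin sits centred on its pad (258,88), the timer is on its pad (440,10) but partly cut off, and the match tin is at (230,167). Next is the match tin, then a closer look at the spoon.

Run:
```python
from rig import robot
from h import *
import pickle
pick(robot,(.4308,.0322),-39.2,.008)
place(robot,(.6109,-.1369),-2.7,.012)
robot.reach([.5,-.17,.38],down(0))
w=robot.capture("wrist");cv2.imwrite("pics/w4.png",w["image"][:,:,::-1])
for kind,xy,z,n in[("cork",(.541,-.0153),.004,"spicepad"),("cork",(.643,-.257),.004,"timerpad"),("cork",(.611,-.137),.004,"tinpad"),("pale",(.541,-.0153),.029,"spice"),("dark",(.643,-.257),.029,"timer"),("dark",(.611,-.137),.025,"match")]:
    m=meas(w,kind,proj(w,[*xy,z])[0],z); print(n,m[0].round(4),np.round(m[1],1),round(m[2],1))
robot.reach([.3,.25,.24],down(0))
w=robot.capture("wrist");cv2.imwrite("pics/w5.png",w["image"][:,:,::-1]);pickle.dump(w,open("c5.pkl","wb"))
```

```text
pick False [0.4316 0.0321 0.009 ] w 0.0525 f 62.722145318984985 t 19.55
lifted w 0.0527
place True [ 0.6111 -0.137   0.013 ] w 0.0522
t 23.7833
spicepad [ 0.5432 -0.0219] [78.3 64. ] 21.2
timerpad [ 0.6433 -0.2569] [78.5 77.1] 1.9
tinpad [ 0.6109 -0.1367] [73.  73.4] 86.9
spice [ 0.5391 -0.0162] [58.3 58.9] 42.4
timer [ 0.6383 -0.2547] [59.3 57.8] 4.6
match [ 0.6081 -0.1385] [51.1 47.9] 87.9
```

View pics/w4.png

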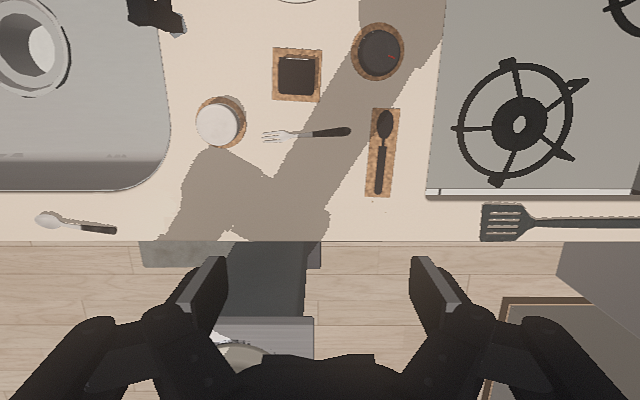

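View pics/w5.png

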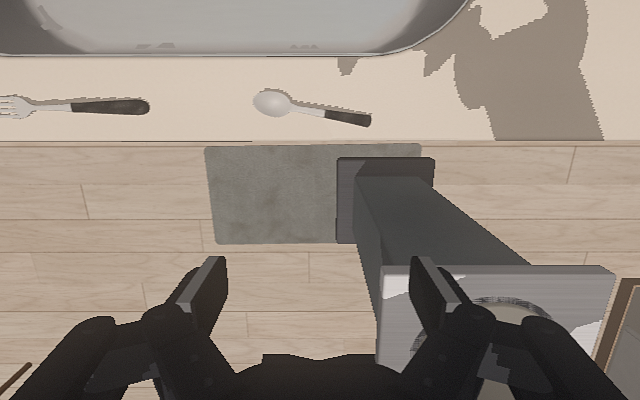

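w4: all three things sit inside their pads with cork all round, at (220,124), (297,75) and (377,52). w5: the spoon runs from bowl tip (253,103) to handle end (371,123).

Run:
```python
import pickle
from h import *
w=pickle.load(open("c5.pkl","rb"));m=masks(w["image"])
k=(m["pale"]|m["dark"]);b=np.zeros_like(k);b[82:133,245:380]=k[82:133,245:380]
b=cv2.morphologyEx(b.astype('uint8'),cv2.MORPH_OPEN,np.ones((3,3)))
v,u=np.nonzero(b);P=ray(w,np.c_[u,v],.006)[:,:2]
r=cv2.minAreaRect((P*1000).astype(np.float32));print(r)
for s,mm in(("pale",m["pale"]),("dark",m["dark"])):
    v,u=np.nonzero(b&mm);Q=ray(w,np.c_[u,v],.006)[:,:2];print(s,len(u),Q.mean(0).round(4),"y",Q[:,1].min().round(4),Q[:,1].max().round(4))
i,j=P[:,1].argmax(),P[:,1].argmin();print(P[i],P[j],np.linalg.norm(P[i]-P[j]))
B=P[P[:,1]>P[:,1].max()-.04].mean(0);H=P[P[:,1]<P[:,1].min()+.05].mean(0);d=B-H
print("bowl",B,"hand",H,"ang",np.degrees(np.arctan2(d[1],d[0])))
```

```text
((369.3761291503906, 255.4586181640625), (132.41128540039062, 25.628604888916016), 84.08638000488281)
pale 939 [0.3725 0.2918] y 0.2433 0.3213
dark 319 [0.3586 0.2122] y 0.1905 0.2388
[0.37254668 0.32133341] [0.3538243  0.19050963] 0.1321566857674175
bowl [0.37428897 0.30108221] hand [0.35860972 0.21217733] ang 79.99817658209908
```

Run:
```python
from rig import robot
from h import *
pick(robot,(.3647,.2462),80,.010)
if robot.read_grip_width()>.002:
    robot.reach([.40,.0,.16],down(0))
    place(robot,(.4812,-.2724),-2.2,.0145)
    robot.reach([.42,-.2,.34],down(0))
w=robot.capture("wrist");cv2.imwrite("pics/w6.png",w["image"][:,:,::-1]); import pickle;pickle.dump(w,open("c6.pkl","wb"))
```

```text
pick False [0.3649 0.2463 0.0105] w 0.0179 f 58.419228473867406 t 29.725
lifted w 0.0176
place True [ 0.4812 -0.2724  0.0145] w 0.0175
t 35.2917
```

View pics/w6.png

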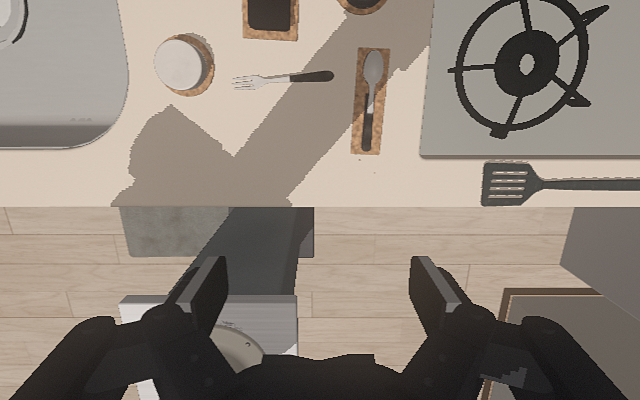

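w6: the spoon lies on its strip, bowl at (373,70) and handle end at (367,150). I'll do one closer check of all four pads.

Run:
```python
from rig import robot
from h import *
robot.reach([.48,-.2,.33],down(0))
w=robot.capture("wrist");im=w["image"][:,:,::-1]
cv2.imwrite("pics/w7.png",cv2.resize(im[:215,130:430],None,fx=2.6,fy=2.6,interpolation=cv2.INTER_CUBIC))
m=masks(w["image"])
p=meas(w,"cork",proj(w,[.46,-.258,.004])[0],.004);print("pad",p[0],p[1],p[2])
for z,k in((.010,m["pale"]|m["dark"]),):
    b=np.zeros(k.shape,'uint8');u0,v0=proj(w,[.578,-.255,z])[0].astype(int);u1,v1=proj(w,[.41,-.292,z])[0].astype(int)
    lo,hi=min(u0,u1),max(u0,u1);b[v0:v1,lo:hi]=k[v0:v1,lo:hi]
    v,u=np.nonzero(b);P=ray(w,np.c_[u,v],z)[:,:2]
    x0,x1=P[:,0].min(),P[:,0].max();B=P[P[:,0]>x1-.04].mean(0);H=P[P[:,0]<x0+.04].mean(0);d=B-H
    print("spoon",x0,x1,"mid",(x0+x1)/2,B,H,np.degrees(np.arctan2(d[1],d[0])))
```

```text
pad [ 0.49107184 -0.27289233] (43.26169204711914, 144.6757049560547) 87.81415557861328
spoon 0.42630934821257715 0.5419636865631833 mid 0.4841365173878802 [ 0.51963011 -0.27574132] [ 0.44640924 -0.27048395] -4.106872270470496
```

View pics/w7.png

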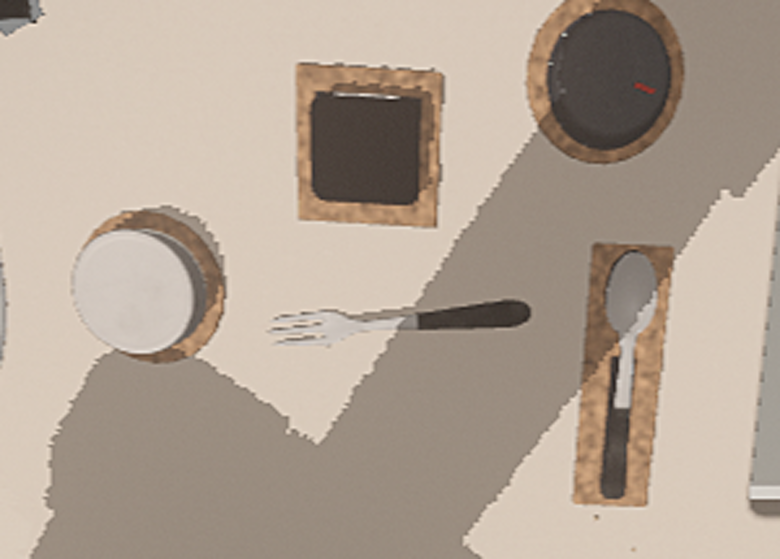

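The spoon lies inside its strip with its bowl on the oval side. Measured angle is -4.1° against the pad's -2.2°. I'll cross-check the round things from the overhead camera with the arm withdrawn.

Run:
```python
from rig import robot
from h import *
robot.reach([.15,-.5,.3],down(15))
w=robot.capture("top");im=w["image"]
cv2.imwrite("pics/t7.png",cv2.resize(im[120:295,300:460,::-1],None,fx=3.4,fy=3.4,interpolation=cv2.INTER_CUBIC))
for kind,xy,z,n in[("cork",(.541,-.052),.004,"spicepad"),("cork",(.643,-.257),.004,"timerpad"),("cork",(.611,-.137),.004,"tinpad"),("pale",(.541,-.0153),.029,"spice"),("dark",(.643,-.257),.029,"timer"),("dark",(.611,-.137),.025,"match")]:
    try:
        m=meas(w,kind,proj(w,[*xy,z])[0],z); print(n,m[0].round(4),np.round(m[1],1),round(m[2],1))
    except Exception as e: print(n,e)
print(robot.read_time_s())
```

```text
spicepad [ 0.5377 -0.0136] [80.3 79.8] 1.5
timerpad [ 0.6416 -0.2561] [78.9 80.8] 1.5
tinpad [ 0.6089 -0.1364] [76.8 76.9] 87.0
spice [0.6387 0.347 ] [386.6 518.9] 1.5
timer [ 0.6354 -0.2545] [55.8 57.1] 90.0
match [ 0.6032 -0.1378] [57.8 53.7] 86.6
38.4167
```

View pics/t7.png

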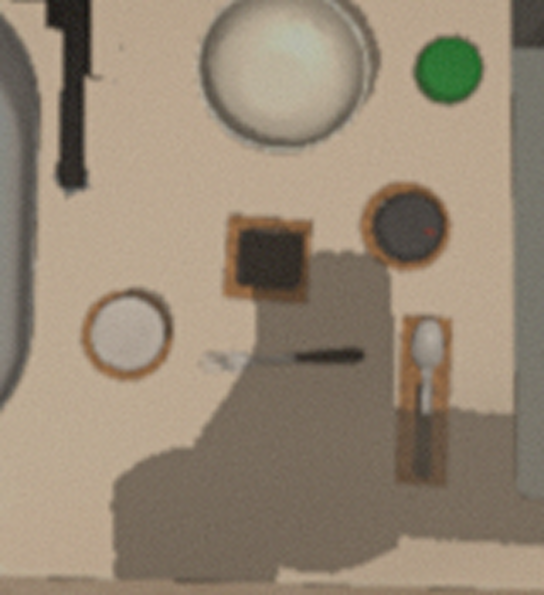

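Run:
```python
from rig import robot
from h import *
w=robot.capture("top")
R,_=cv2.Rodrigues(np.array(w["rvec"],float));print("cam",-R.T@np.array(w["tvec"],float).ravel())
for xy,zt,n in[((.643,-.257),.029,"timer"),((.611,-.137),.025,"match")]:
    k=comp(masks(w["image"])["dark"],proj(w,[*xy,zt])[0])[:,0]
    for z in(.004,zt):
        P=ray(w,k,z);print(n,z,"x",P[:,0].min().round(4),P[:,0].max().round(4),"y",P[:,1].min().round(4),P[:,1].max().round(4))
```

```text
cam [0.34880239 0.01121005 1.5104421 ]
timer 0.004 x 0.6112 0.6692 y -0.2873 -0.2306
timer 0.029 x 0.6068 0.6639 y -0.2824 -0.2266
match 0.004 x 0.5786 0.6351 y -0.1683 -0.1115
match 0.025 x 0.5754 0.6311 y -0.1658 -0.1098
```

```bash
python3 -c "
from rig import robot
print(robot.close_job())"
```

```text
the job is handed in; nothing more can be done
None
```

I put the spice tin, timer, match tin and teaspoon on their own pads in that order, left the fork and china bowl where they were, and handed in at about 38 s; the last camera check put the timer and match tin roughly 3–4 mm off centre, still within their pads.

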